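# Clear the pin line and roll the rolling pin onto it

## Task

The red line on the dough mat is where the rolling pin is parked. Pushing gently with your fingertips only, first slide the glass shaker that stands on the red line right off the mat, so that it is left standing upright on the bare counter, then push the upper half of the rolling pin sideways so that it rolls across the mat and comes to rest lying straight along the red line, on top of it, with its whole length on the mat. Do not pick up or squeeze anything, and leave the other things on the counter where they are.

Things in the scene. Friction and masses are not known exactly. Their poses are not given: they have to be found in the camera images.
- mat: Grey-green silicone dough mat, fixed, 320 mm (its x) by 330 mm (its y), 2 mm thick, turned a little about the vertical. Origin: centre of its underside; z up. A red line 7 mm wide, 300 mm long runs along its x axis at y = -100 mm; a pale working circle of radius 70 mm is printed round y = +45 mm. The counter beyond the middle of its -y edge is bare for 100 mm
- line_mid (a point): Middle of the printed red line, on the mat's top face (mat x = 0, y = -100 mm). Its axes are those of the mat: x runs along the line, y across it towards the working circle and the pin's starting place
- pin: Rolling pin of waxed, slippery wood, 42 mm across, 240 mm long, about 0.23 kg, dark ring near each end. Origin: on its axis at mid-length, 23 mm above the counter; x is its axis, y and z turn as it rolls (z up at start). Starts nearly parallel to the red line, on its +y side. Pushed up to 14 mm above its axis it rolls, keeping its heading (higher, it wedges); pushed slowly it stops with the push
- shaker: Short glass shaker with a brushed steel twist cap, standing on the red line: 46 mm in diameter up to 44 mm, cap 42 mm in diameter, 80 mm tall, about 0.17 kg (0.12 to 0.24). Origin: centre of its underside. Its z is up. Push it below 35 mm above the counter so that it slides and does not tip
- shaker_black: Bystander: a like glass shaker with a black cap, 46 mm in diameter, 80 mm tall, standing to the right of the mat. Origin: centre of its underside
- bowls: Bystander: nest of three stainless bowls beyond the mat's far left corner, 198 mm in diameter, 102 mm tall. Origin: centre of the underside
- jar: Bystander: beige stoneware jar with swing-top latch, 112 mm in diameter, 167 mm tall. Origin: centre of the underside
- press: Bystander: aluminium tortilla press, closed, about 245 mm long, 184 mm wide, 82 mm tall, to the left of the mat. Origin: centre of the underside
- mortar: Bystander: dark stone mortar with pestle, 152 mm in diameter, bowl rim 92 mm and pestle about 120 mm above the counter, to the right. Origin: centre of the underside
- scraper: Bystander: flat steel bench scraper with wooden handle, 120 mm by 150 mm, 17 mm high, to the near right. Origin: centre of the underside of its blade's area
Not all that is in view belongs to the job. Leave any green look-alike of the shaker alone.

How it is judged:
By the outcome, as a careful person would: the job done as asked, in the order asked, and still so for the second after the job is handed in, with the robot touching nothing.
It also fails if it takes over 58 s, if anything falls off the work surface, if the arm or the gripper's body presses on something with over 40 N, if the wrist force passes 120 N, or if a joint passes its speed limit or range.

## Robot

A 6-joint arm with a two-finger parallel gripper is mounted at the origin on the work surface. World frame = base frame: x ahead of the robot, y to its left, z up, the work surface at z = 0. Lengths are in m, angles in rad, forces in N, time in s.
With the tool pointing down it reaches from about 0.35 to 0.975 m from the base axis. Payload 4.9 kg.
Tool frame: the origin (TCP) lies at the very end of the fingers, on their centre line; the grasp point (between the pads) lies 19 mm behind it; z points along the fingers, y is the line along which they close (so a half turn about z gives the same grasp; the last joint's range is limited). The gripper opens to 85 mm and grips with 20 to 120 N. Pads are 22 mm wide; open, the fingers measure 114 mm over their backs; the gripper's body (76 mm by 85 mm) begins 54 mm behind the grasp point. The pads swing forward as they close: fully open they stand 13 mm farther back than shut.
Start: joints at [-1.416, 0.053, 1.613, -0, 1.476, -0.119], TCP at [0.169, -0.602, 0.231] pointing down, gripper open.
Joint ranges: [-3.01, 3.01], [-1.01, 2.22], [0.06, 2.58], [-1.02, 4.17], [0.09, 2.62], [-3.14, 3.14]. Speed limits (rad/s): [2.57, 2.57, 3.14, 3.14, 3.14, 3.14].

## Interface

Orientations are given as a rotation vector (axis times angle).
In Python, from station import * gives the robot as it stands.
- The arm moves only by the shell command python3 -m crank 'ROWS' [OPENING] [FORCE]. ROWS is JSON, a list of rows, each an object with "offset": the shift along the tool's x, y, z in m, a list of three; "twist": the turn, a rotation vector about the tool's x, y, z in degrees, a list of three. In form: [{"offset": [x, y, z], "twist": [rx, ry, rz]}, ...]. A call has 1 to 20 rows; each row is the pose to reach, as a shift and turn from the pose commanded when the call began, along the tool's axes at that moment; what a row does not reach only later rows make up. A row lasts 1/8 s, in which the tool goes at most 62.5 mm and 10.7 degrees, less where a joint would pass 70% of its speed; a pose out of reach is approached as far as the arm can. A call with a gripper value outside its range is refused whole. OPENING is the opening, from 0 (shut) to 1 (fully open), set as the call begins (- or left out, the last holds). The fingers move at their own pace and stop on an object; FORCE is the grip in N (left out, the last holds). Time passes only in rows, so rows that repeat a pose let the fingers close. It gives the time, the measured TCP pose, the force, the opening and the grip force at its end, in the units of the state.
- get_obs(): the state, without advancing time (a new reading comes with each control period).
- get_image(name): name is "scene" or "side" or "wrist"; returns the picture (400x640x3 uint8, red, green, blue); there is no depth.
- get_calibration(name): a dict with "intrinsics" (3x3 intrinsics, pixels), "world_from_camera" (4x4, takes a point from camera to world coordinates); the wrist camera has in their place "tool_from_camera" (4x4, takes a point from camera to tool coordinates, whose origin is the TCP and whose axes are the flange's). Camera axes: x right, y up, looking along -z (the intrinsics and any distortion apply to the point x, -y, -z); pixel columns grow to the right and rows downward; lengths in m; the calibration is good to about 2 mm. The wrist camera is an equidistant fisheye: a pixel r from the principal point sees the ray r / f radians off the axis. A picture is of the moment at which its call begins: read the wrist's pose just before it. get_calibration takes no time and is no camera call.
- finish_job(): hands the job in; it is judged then, once.
Trained networks look in the newest picture that a camera, given by its name, has taken for a name from the list of things; names that differ only in an ending like _2 or _b are one class to them, and where a whole thing is asked for, a point or a joint stands for the part that bears it (a point fixed in the world has none). Each returns a list of dicts, best first, with "confidence" (0 to 1); they miss things now and then, are a little off and sometimes report something else, mostly with a low value. They report only what shows in the picture. A call takes as long as a camera call. They do not tell look-alikes from the thing itself.
- cut_out(query, camera): "region" (400x640 bool, what is visible of it) and "rect" ([centre column, centre row, width, height] in pixels, round what is visible of it).
The state is a dict: "t": time; "q": joint angles; "dq": joint speeds; "effort": joint torques, N m; "tool_pos": TCP position; "tool_rot": TCP orientation; "contact_force": force on the tool from outside, world axes, zero at the start; "wrist_torque": the same for the moment, N m; "opening": finger opening in m; "grip_force": force on a finger pad.
Only numpy, scipy, OpenCV 4.12 (cv2) and the standard library are available. Lean on these libraries where they do the work, as an engineer would, in place of code of your own. Each camera call takes 0.05 s, during which the arm holds its last target. There are 200 camera calls.

## Working session

There is one attempt and no reset: what is moved stays moved. The work goes in short steps, Python scripts to look and compute and a shell command to move; the robot and the scene stay as the last step left them, time stands still between calls to the robot, and variables do not carry over. Pictures are saved under pics/ and viewed, at most 10 in all, crops included, and the job is handed in when it is done.

```bash
mkdir -p pics
cat > h.py <<'E'
from station import *
import numpy as np, cv2
from scipy.spatial.transform import Rotation as R
def ray(cam,u,v,obs=None):
    c=get_calibration(cam);K=np.array(c["intrinsics"])
    x=(u-K[0,2])/K[0,0];y=(v-K[1,2])/K[1,1]
    if cam=="wrist":
        o=obs or get_obs();T=np.eye(4);T[:3,:3]=R.from_rotvec(o["tool_rot"]).as_matrix();T[:3,3]=o["tool_pos"]
        T=T@np.array(c["tool_from_camera"]);r=np.hypot(x,y);s=np.sin(r)/max(r,1e-9)
        d=np.array([x*s,-y*s,-np.cos(r)])
    else:
        T=np.array(c["world_from_camera"]);d=np.array([x,-y,-1])
    return T[:3,3],T[:3,:3]@d
def onz(cam,u,v,z,obs=None):
    p,d=ray(cam,u,v,obs);return p+d*(z-p[2])/d[2]
def save(im,name): cv2.imwrite("pics/"+name,cv2.cvtColor(im,cv2.COLOR_RGB2BGR))
E
python3 - <<'E'
from h import *
o=get_obs();print(o["t"],o["tool_pos"],o["tool_rot"],o["opening"])
ims={n:get_image(n) for n in("scene","side","wrist")}
save(ims["scene"],"scene.png");save(ims["side"],"side.png")
for n in ims:
    c=get_calibration(n);print(n,{k:np.round(v,3).tolist() for k,v in c.items() if k!='name'})
for n in ("scene","side"):
    np.save("/tmp/%s.npy"%n,ims[n])
    for q in("shaker","pin","mat","press","mortar","jar","bowls"):
        for d in cut_out(q,n): print(n,q,round(d["confidence"],2),np.round(d["rect"]).tolist())
E
```

```text
0.0 [ 0.16889046 -0.60109145  0.23005301] [-3.11016482e+00 -4.28447767e-01  6.67588802e-05] 0.08549040218925627
scene {'intrinsics': [[477.956, 0.0, 323.458], [0.0, 477.956, 201.211], [0.0, 0.0, 1.0]], 'world_from_camera': [[0.752, -0.471, 0.462, 1.141], [0.659, 0.526, -0.537, -0.737], [0.01, 0.708, 0.706, 1.018], [0.0, 0.0, 0.0, 1.0]]}
side {'intrinsics': [[449.261, 0.0, 328.396], [0.0, 449.261, 199.282], [0.0, 0.0, 1.0]], 'world_from_camera': [[-0.936, 0.239, -0.259, 0.11], [-0.352, -0.659, 0.665, 1.102], [-0.012, 0.713, 0.701, 1.187], [0.0, 0.0, 0.0, 1.0]]}
wrist {'intrinsics': [[309.707, 0.0, 318.799], [0.0, 309.707, 198.998], [0.0, 0.0, 1.0]], 'tool_from_camera': [[0.0, 0.964, 0.266, 0.069], [1.0, -0.0, -0.0, 0.001], [-0.0, 0.266, -0.964, -0.143], [0.0, 0.0, 0.0, 1.0]]}
scene shaker 0.9 [331.0, 224.0, 16.0, 28.0]
scene shaker 0.9 [265.0, 236.0, 19.0, 28.0]
scene shaker 0.71 [283.0, 259.0, 17.0, 30.0]
scene pin 0.63 [349.0, 188.0, 72.0, 37.0]
scene pin 0.18 [332.0, 223.0, 16.0, 28.0]
scene press 0.89 [421.0, 135.0, 57.0, 52.0]
scene mortar 0.57 [216.0, 330.0, 68.0, 67.0]
scene jar 0.79 [294.0, 304.0, 46.0, 71.0]
scene bowls 0.87 [451.0, 176.0, 64.0, 55.0]
side shaker 0.7 [344.0, 158.0, 10.0, 22.0]
side shaker 0.63 [363.0, 169.0, 11.0, 16.0]
side shaker 0.48 [327.0, 187.0, 15.0, 20.0]
side pin 0.58 [328.0, 226.0, 71.0, 19.0]
side mat 0.71 [325.0, 217.0, 96.0, 77.0]
side press 0.58 [277.0, 303.0, 62.0, 68.0]
side mortar 0.69 [353.0, 120.0, 36.0, 36.0]
side jar 0.71 [321.0, 134.0, 26.0, 46.0]
side bowls 0.72 [238.0, 248.0, 63.0, 49.0]
```

View pics/scene.png

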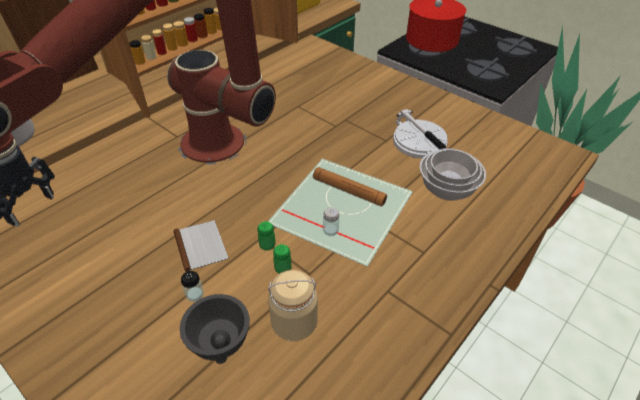

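View pics/side.png

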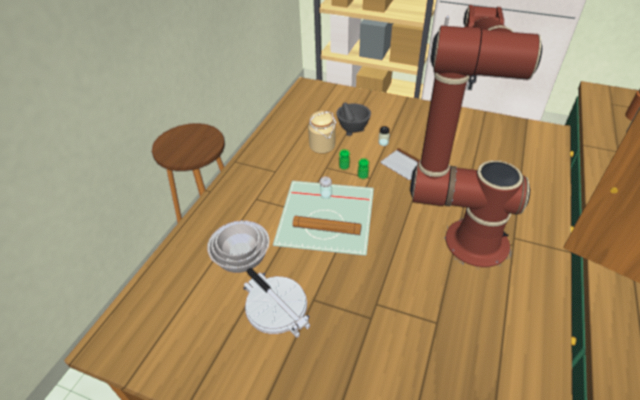

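The scene shows the mat with corners near (323,161), (411,193), (368,263) and (271,220), and the red line running from (282,210) to (373,247). There are several shaker candidates in the scene image:
- Steel-capped clear shaker at (331,222), standing on the red line. This is the one that fits the description.
- Green look-alikes at (265,236) and (283,259), off the mat.
- Black-capped shaker at (191,285), a bystander.

I'll measure these and check an enlarged crop.

Run:
```python
from h import *
im=np.load("/tmp/scene.npy");side=np.load("/tmp/side.npy")
a=cv2.resize(im[150:280,230:420],None,fx=4,fy=4,interpolation=cv2.INTER_CUBIC);save(a,"crop.png")
for n,I,box in(("scene",im,(150,280,260,420)),("side",side,(175,260,270,380))):
    r0,r1,c0,c1=box;s=I.astype(int);m=np.zeros(s.shape[:2],bool)
    m[r0:r1,c0:c1]=((s[...,0]-s[...,1]>70)&(s[...,0]>150)&(abs(s[...,1]-s[...,2])<40))[r0:r1,c0:c1]
    v,u=np.nonzero(m);P=np.array([onz(n,x,y,.002)[:2] for x,y in zip(u,v)])
    c=P.mean(0);w=np.linalg.svd(P-c)[2][0];t=(P-c)@w
    print(n,"line",len(P),"ends",c+w*t.min(),c+w*t.max(),"ang",np.degrees(np.arctan2(w[1],w[0])))
    get_image(n)
    d=max(cut_out("pin",n),key=lambda d:d["rect"][2])
    if d["rect"][2]>40:
        v,u=np.nonzero(d["region"]);P=np.array([onz(n,x,y,.023)[:2] for x,y in zip(u,v)])
        c=P.mean(0);w=np.linalg.svd(P-c)[2][0];t=(P-c)@w
        print(n,"pin",c,"ends",c+w*t.min(),c+w*t.max(),"ang",np.degrees(np.arctan2(w[1],w[0])))
    for d in cut_out("shaker",n)[:3]:
        q=d["rect"];print(n,"shaker mid",q,onz(n,q[0],q[1],.04)[:2])
for q in [(323,161),(411,193),(368,263),(271,220)]: print(onz("scene",*q,.002)[:2])
```

```text
scene line 150 ends [ 0.40704728 -0.07297067] [ 0.69733806 -0.00886309] ang 12.453272711341228Traceback (most recent call last):
  File "<stdin>", line 13, in <module>
  File "h.py", line 15, in onz
    p,d=ray(cam,u,v,obs);return p+d*(z-p[2])/d[2]
        ~~~^^^^^^^^^^^^^
  File "h.py", line 5, in ray
    c=get_calibration(cam);K=np.array(c["intrinsics"])
ValueError: time passes only in moves, steps and waits
```

View pics/crop.png

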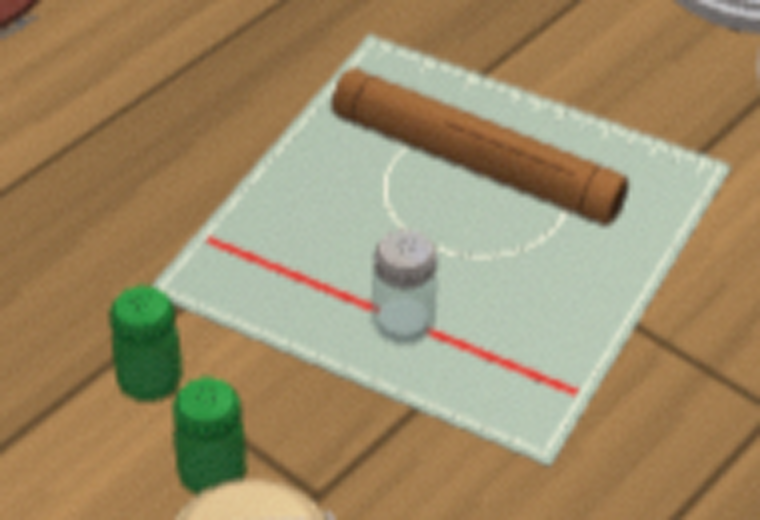

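The crop confirms it: the clear shaker with the steel cap stands on the red line (scene pixel 331,222). The green ones are off the mat. The calibration call fails when it's made too often, so I'll cache it.

```bash
sed -i 's/^def ray/from functools import lru_cache\nget_calibration=lru_cache(get_calibration)\ndef ray/' h.py
python3 - <<'E'
from h import *
for n,box in(("scene",(150,280,260,420)),("side",(175,260,270,380))):
    I=get_image(n)
    r0,r1,c0,c1=box;s=I.astype(int);m=np.zeros(s.shape[:2],bool)
    m[r0:r1,c0:c1]=((s[...,0]-s[...,1]>(70 if n=="scene" else 40))&(s[...,0]>150)&(abs(s[...,1]-s[...,2])<40))[r0:r1,c0:c1]
    v,u=np.nonzero(m)
    if len(u)>5:
        P=np.array([onz(n,x,y,.002)[:2] for x,y in zip(u,v)])
        c=P.mean(0);w=np.linalg.svd(P-c)[2][0];t=(P-c)@w
        print(n,"line",len(P),"ends",c+w*t.min(),c+w*t.max(),"ang",np.degrees(np.arctan2(w[1],w[0])))
    d=max(cut_out("pin",n),key=lambda d:d["rect"][2])
    if d["rect"][2]>40:
        v,u=np.nonzero(d["region"]);P=np.array([onz(n,x,y,.023)[:2] for x,y in zip(u,v)])
        c=P.mean(0);w=np.linalg.svd(P-c)[2][0];t=(P-c)@w
        print(n,"pin",c,"ends",c+w*t.min(),c+w*t.max(),"ang",np.degrees(np.arctan2(w[1],w[0])))
    for d in cut_out("shaker",n)[:3]:
        q=d["rect"];print(n,"shaker mid",np.round(q),onz(n,q[0],q[1],.04)[:2])
for q in [(323,161),(411,193),(368,263),(271,220)]: print(onz("scene",*q,.002)[:2])
for n,(u,v) in dict(jar=(294,332),mortar=(216,350)).items(): print(n,onz("scene",u,v,0)[:2])
E
```

```text
scene line 148 ends [ 0.40703626 -0.07292172] [ 0.69733279 -0.00883869] ang 12.44841334174552
scene pin [0.506848  0.1211631] ends [0.37711665 0.09789894] [0.62713266 0.14273323] ang 10.16654555720872
scene shaker mid [266. 236.  17.  31.] [ 0.47449918 -0.19592905]
scene shaker mid [283. 259.  18.  28.] [ 0.5616649  -0.22093804]
scene shaker mid [332. 225.  15.  27.] [ 0.57877315 -0.04702639]
side line 128 ends [ 0.69235323 -0.00935291] [ 0.40583576 -0.06033778] ang -169.91001352950627
side pin [0.4998981  0.12114375] ends [0.62427061 0.14459246] [0.38020774 0.09857779] ang -169.32300587881068
side shaker mid [363. 168.   8.  18.] [ 0.46856976 -0.1919752 ]
side shaker mid [344. 159.   7.  22.] [ 0.55782952 -0.22114802]
side shaker mid [328. 189.  12.  21.] [ 0.55567421 -0.03526759]
[0.35169229 0.17563164]
[0.65307822 0.24215221]
[ 0.71888274 -0.06044891]
[ 0.41411619 -0.12328721]
jar [ 0.71211407 -0.33856369]
mortar [ 0.61022876 -0.49036416]
```

```bash
python3 -m crank '[{"offset":[0.25,-0.25,0],"twist":[0,0,-40]},{"offset":[0.25,-0.25,0],"twist":[0,0,-40]},{"offset":[0.25,-0.25,0],"twist":[0,0,-40]},{"offset":[0.25,-0.25,0],"twist":[0,0,-40]},{"offset":[0.525,-0.505,0],"twist":[0,0,-86]},{"offset":[0.525,-0.505,0],"twist":[0,0,-86]},{"offset":[0.525,-0.505,0],"twist":[0,0,-86]},{"offset":[0.525,-0.505,0],"twist":[0,0,-86]},{"offset":[0.525,-0.505,0],"twist":[0,0,-86]},{"offset":[0.525,-0.505,0],"twist":[0,0,-86]},{"offset":[0.525,-0.505,0],"twist":[0,0,-86]},{"offset":[0.525,-0.505,0],"twist":[0,0,-86]},{"offset":[0.525,-0.505,0],"twist":[0,0,-86]},{"offset":[0.525,-0.505,0],"twist":[0,0,-86]},{"offset":[0.525,-0.505,0],"twist":[0,0,-86]},{"offset":[0.525,-0.505,0],"twist":[0,0,-86]}]' 0.35 20
cat > look.py <<'E'
from h import *
import sys
o=get_obs();I=get_image("wrist");save(I,sys.argv[1])
M=R.from_rotvec(o["tool_rot"]).as_matrix()
print("t",o["t"],"tcp",np.round(o["tool_pos"],4),"toolx ang",np.degrees(np.arctan2(M[1,0],M[0,0])),"toolz",np.round(M[:,2],3),"open",o["opening"],"F",np.round(o["contact_force"],1))
def fit(m,z,name):
    v,u=np.nonzero(m)
    if len(u)<30: print(name,"none");return
    P=np.array([onz("wrist",x,y,z,o)[:2] for x,y in zip(u,v)])
    c=P.mean(0)
    for _ in range(3):
        w=np.linalg.svd(P-c,full_matrices=False)[2][0]
        r=abs((P-c)@[-w[1],w[0]]);P=P[r<max(.03,3*np.median(r))] if name=="pin" else P[r<.015];c=P.mean(0)
    w*=np.sign(w[0]);t=(P-c)@w
    e0,e1=c+w*np.percentile(t,.5),c+w*np.percentile(t,99.5)
    print(name,len(P),"mid",np.round((e0+e1)/2,4),"c",np.round(c,4),"ends",np.round(e0,4),np.round(e1,4),"ang",np.degrees(np.arctan2(w[1],w[0])),"len",np.linalg.norm(e1-e0))
s=I.astype(int)
m=(s[...,0]-s[...,1]>70)&(s[...,0]>130)&(abs(s[...,1]-s[...,2])<35)
m=cv2.morphologyEx(m.astype(np.uint8),cv2.MORPH_OPEN,np.ones((2,2)))>0
fit(m,.002,"line")
for q in("pin","shaker"):
    for d in cut_out(q,"wrist")[:4]:
        r=d["rect"];print(q,round(d["confidence"],2),np.round(r),"at z=.044",np.round(onz("wrist",r[0],r[1],.044 if q=="shaker" else .023,o)[:2],4))
        if q=="pin" and r[2]>120: fit(d["region"],.028,"pin")
E
python3 look.py w1.png
```

```text
t: 3.25
tool_pos: [0.5376, 0.0255, 0.2314]
tool_rot: [1.986, 2.434, 0.0]
contact_force: [-0.5, 0.3, -0.7]
opening: 0.0299
grip_force: 0.0
t 3.25 tcp [0.5376 0.0255 0.2314] toolx ang 101.59461752443427 toolz [ 0. -0. -1.] open 0.02985540979072013 F [-0.5  0.3 -0.7]
line 423 mid [ 0.3052 -0.0164] c [ 0.2954 -0.0152] ends [0.0589 0.015 ] [ 0.5514 -0.0479] ang -7.279399212893375 len 0.4964849152867552
pin 0.7 [306.  87. 220.  43.] at z=.044 [0.5048 0.1197]
pin 7740 mid [0.5035 0.1211] c [0.5051 0.1214] ends [0.3841 0.0987] [0.6229 0.1435] ang 10.640078915869106 len 0.24287994566408316
shaker 0.83 [332. 236.  39.  57.] at z=.044 [ 0.568  -0.0385]
shaker 0.73 [300. 326.  28.  12.] at z=.044 [ 0.5552 -0.1765]
```

View pics/w1.png

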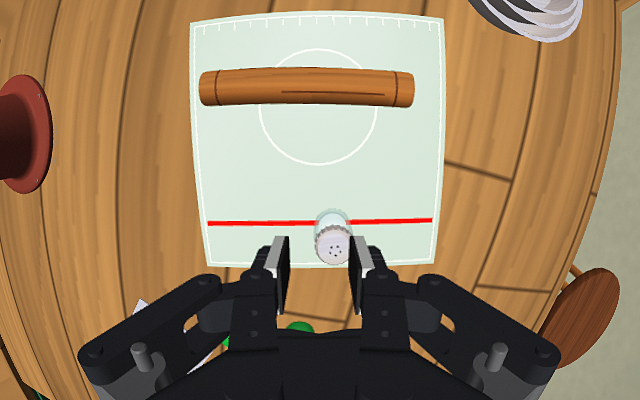

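The wrist view shows the line from (208,224) to (432,220). The steel-capped shaker stands on it with its base near (332,218), and the pin runs from (200,88) to (414,90). I'll refit the line within that window.

```bash
python3 - <<'E'
import re
s=open("look.py").read()
s=s.replace('fit(m,.002,"line")','''vv,uu=np.indices(m.shape);u0,v0,u1,v1=[int(a) for a in sys.argv[2:6]]
m&=(vv>=v0)&(vv<=v1)&(uu>=u0)&(uu<=u1)
fit(m,.002,"line")''')
open("look.py","w").write(s)
E
python3 look.py w2.png 200 210 440 232 | grep -v tcp
python3 - <<'E'
from h import *
for q in [(332,209),(332,218)]: print(onz("wrist",*q,.002))
for q in [(316,245),(351,245),(334,226),(334,265),(334,247)]: print(onz("wrist",*q,.08))
E
```

```text
line 1008 mid [ 0.5549 -0.0414] c [ 0.5538 -0.0416] ends [ 0.4099 -0.0733] [ 0.6998 -0.0095] ang 12.410544774831674 len 0.29690615033439244
shaker 0.84 [334. 236.  35.  53.] at z=.044 [ 0.5698 -0.0388]
shaker 0.53 [299. 326.  25.  10.] at z=.044 [ 0.5533 -0.1764]
[ 0.56555759 -0.01889926  0.002     ]
[ 0.56813646 -0.03061445  0.002     ]
[ 0.54933718 -0.03730728  0.08      ]
[ 0.58502519 -0.03013312  0.08      ]
[ 0.56300479 -0.01297733  0.08      ]
[ 0.57281943 -0.05650439  0.08      ]
[ 0.56813055 -0.03580443  0.08      ]
```

```bash
python3 -m crank '[{"offset":[-0.012,0.016,0.06],"twist":[0,0,-0.8]},{"offset":[-0.012,0.016,0.12],"twist":[0,0,-0.8]},{"offset":[-0.012,0.016,0.16],"twist":[0,0,-0.8]},{"offset":[-0.012,0.016,0.19],"twist":[0,0,-0.8]},{"offset":[-0.012,0.016,0.205],"twist":[0,0,-0.8]},{"offset":[-0.012,0.016,0.21],"twist":[0,0,-0.8]},{"offset":[-0.012,0.016,0.21],"twist":[0,0,-0.8]},{"offset":[-0.012,0.016,0.21],"twist":[0,0,-0.8]}]'
python3 look.py w3.png 0 100 640 400
```

```text
t: 4.55
tool_pos: [0.5572, 0.0178, 0.0229]
tool_rot: [1.965, 2.448, 0.002]
contact_force: [-0.1, 0.4, -0.3]
opening: 0.03
grip_force: 0.0
t 4.55 tcp [0.5572 0.0178 0.0229] toolx ang 102.49068537698159 toolz [ 0.003 -0.    -1.   ] open 0.03001549350138246 F [-0.1  0.4 -0.3]
line 656 mid [ 0.5545 -0.041 ] c [ 0.511  -0.0506] ends [ 0.4078 -0.0733] [ 0.7011 -0.0086] ang 12.449297718447543 len 0.3002938920878339
pin 0.91 [279.  42. 475.  84.] at z=.044 [0.5184 0.1131]
pin 31940 mid [0.5022 0.1174] c [0.5137 0.1195] ends [0.3758 0.0948] [0.6287 0.1401] ang 10.161287752854381 len 0.2569461697955204
shaker 0.94 [315. 312.  71.  40.] at z=.044 [ 0.5615 -0.0049]
```

View pics/w3.png

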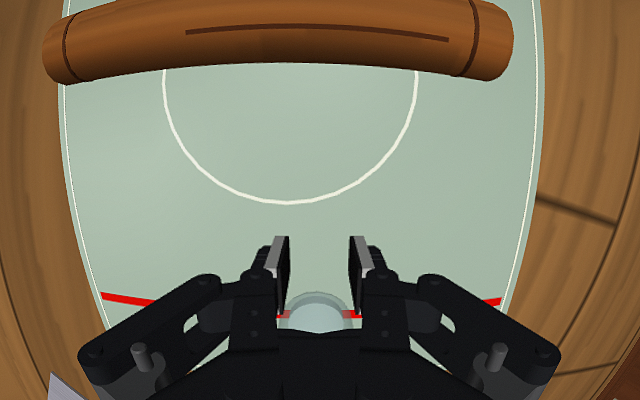

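The shaker is centred between the fingers at (315,312), so I'll push slowly along tool -x.

```bash
python3 -m crank '[{"offset":[-0.008,0,0],"twist":[0,0,0]},{"offset":[-0.015,0,0],"twist":[0,0,0]},{"offset":[-0.020,0,0],"twist":[0,0,0]},{"offset":[-0.023,0,0],"twist":[0,0,0]},{"offset":[-0.026,0,0],"twist":[0,0,0]},{"offset":[-0.029,0,0],"twist":[0,0,0]},{"offset":[-0.033,0,0],"twist":[0,0,0]},{"offset":[-0.037,0,0],"twist":[0,0,0]},{"offset":[-0.041,0,0],"twist":[0,0,0]},{"offset":[-0.045,0,0],"twist":[0,0,0]},{"offset":[-0.049,0,0],"twist":[0,0,0]},{"offset":[-0.053,0,0],"twist":[0,0,0]},{"offset":[-0.057,0,0],"twist":[0,0,0]},{"offset":[-0.061,0,0],"twist":[0,0,0]},{"offset":[-0.065,0,0],"twist":[0,0,0]},{"offset":[-0.069,0,0],"twist":[0,0,0]},{"offset":[-0.073,0,0],"twist":[0,0,0]},{"offset":[-0.077,0,0],"twist":[0,0,0]}]'
python3 - <<'E'
from h import *
I=get_image("scene");np.save("/tmp/scene2.npy",I)
for d in cut_out("shaker","scene"): q=d["rect"];print(round(d["confidence"],2),np.round(q),onz("scene",q[0],q[1],.04)[:2])
E
```

```text
t: 6.95
tool_pos: [0.5727, -0.0575, 0.0214]
tool_rot: [-1.967, -2.45, -0.0]
contact_force: [-0.2, 2.4, 0.8]
opening: 0.0298
grip_force: 1.1
0.8 [266. 236.  14.  30.] [ 0.47392836 -0.19500675]
0.66 [323. 234.  18.  30.] [ 0.58264744 -0.08826411]
0.62 [282. 259.  17.  32.] [ 0.56042989 -0.22335185]
```

```bash
python3 -m crank '[{"offset":[-0.004,0,0],"twist":[0,0,0]},{"offset":[-0.008,0,0],"twist":[0,0,0]},{"offset":[-0.012,0,0],"twist":[0,0,0]},{"offset":[-0.016,0,0],"twist":[0,0,0]},{"offset":[-0.020,0,0],"twist":[0,0,0]},{"offset":[-0.024,0,0],"twist":[0,0,0]},{"offset":[-0.028,0,0],"twist":[0,0,0]},{"offset":[-0.032,0,0],"twist":[0,0,0]},{"offset":[-0.036,0,0],"twist":[0,0,0]},{"offset":[-0.040,0,0],"twist":[0,0,0]},{"offset":[-0.044,0,0],"twist":[0,0,0]},{"offset":[-0.048,0,0],"twist":[0,0,0]},{"offset":[-0.052,0,0],"twist":[0,0,0]},{"offset":[-0.056,0,0],"twist":[0,0,0]},{"offset":[-0.060,0,0],"twist":[0,0,0]},{"offset":[-0.063,0,0],"twist":[0,0,0]},{"offset":[-0.065,0,0],"twist":[0,0,0]},{"offset":[-0.066,0,0],"twist":[0,0,0]},{"offset":[-0.066,0,0],"twist":[0,0,0]}]'
python3 - <<'E'
from h import *
I=get_image("scene");np.save("/tmp/scene2.npy",I)
for d in cut_out("shaker","scene"): q=d["rect"];print(round(d["confidence"],2),np.round(q),onz("scene",q[0],q[1],.04)[:2])
save(cv2.resize(I[150:290,230:420],None,fx=4,fy=4,interpolation=cv2.INTER_CUBIC),"c2.png")
E
```

```text
t: 9.43
tool_pos: [0.5869, -0.1218, 0.0213]
tool_rot: [1.966, 2.45, -0.0]
contact_force: [-0.2, 1.1, -0.9]
opening: 0.0298
grip_force: 1.2
0.84 [281. 258.  15.  32.] [ 0.55669705 -0.22361723]
0.83 [312. 253.  18.  30.] [ 0.60408902 -0.15741372]
0.66 [266. 237.  18.  32.] [ 0.47629614 -0.19765905]
```

View pics/c2.png

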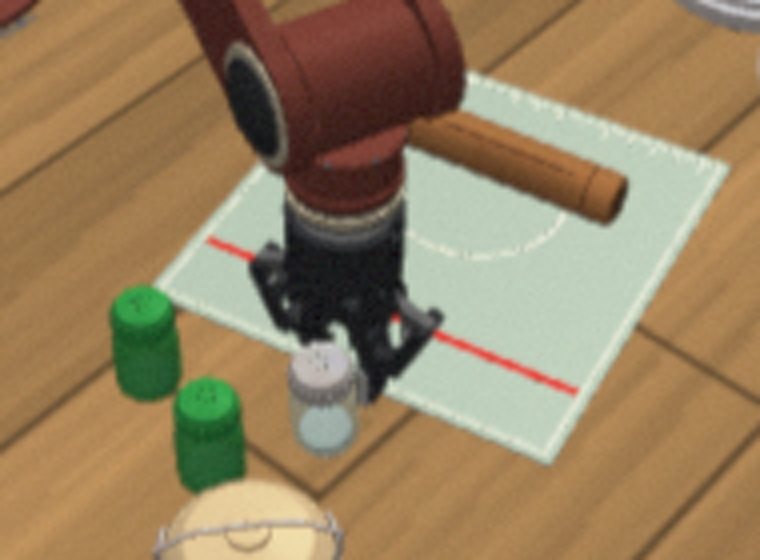

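The shaker stands upright on the bare counter at crop (322,400), clear of the mat edge and the green look-alikes. Next I'll back off, lift, and cross over to the far side of the pin.

```bash
python3 -m crank '[{"offset":[0.015,0,0],"twist":[0,0,0]},{"offset":[0.03,0,0],"twist":[0,0,0]},{"offset":[0.045,0,-0.04],"twist":[0,0,0]},{"offset":[0.06,-0.005,-0.09],"twist":[0,0,0]},{"offset":[0.09,-0.01,-0.13],"twist":[0,0,0]},{"offset":[0.15,-0.02,-0.13],"twist":[0,0,0]},{"offset":[0.2,-0.029,-0.13],"twist":[0,0,0]},{"offset":[0.25,-0.029,-0.13],"twist":[0,0,0]},{"offset":[0.29,-0.029,-0.13],"twist":[0,0,0]},{"offset":[0.307,-0.029,-0.13],"twist":[0,0,0]},{"offset":[0.307,-0.029,-0.13],"twist":[0,0,0]},{"offset":[0.307,-0.029,-0.13],"twist":[0,0,0]}]'
python3 -m crank '[{"offset":[0,0,0.04],"twist":[0,0,0]},{"offset":[0,0,0.07],"twist":[0,0,0]},{"offset":[0,0,0.09],"twist":[0,0,0]},{"offset":[0,0,0.11],"twist":[0,0,0]},{"offset":[0,0,0.125],"twist":[0,0,0]},{"offset":[0,0,0.132],"twist":[0,0,0]},{"offset":[0,0,0.132],"twist":[0,0,0]},{"offset":[0,0,0.132],"twist":[0,0,0]}]' 1.0
python3 look.py w4.png 0 100 640 400
```

```text
t: 11.02
tool_pos: [0.4924, 0.171, 0.1512]
tool_rot: [1.967, 2.449, -0.001]
contact_force: [-0.4, 0.1, -0.2]
opening: 0.0298
grip_force: 0.0
t: 12.02
tool_pos: [0.493, 0.1719, 0.0202]
tool_rot: [1.966, 2.449, 0.002]
contact_force: [0.1, -0.9, 0.1]
opening: 0.0852
grip_force: 0.0
t 12.025 tcp [0.493  0.1719 0.0202] toolx ang 102.48421311433967 toolz [ 0.001  0.    -1.   ] open 0.08518762353954147 F [ 0.1 -0.9  0.1]
line none
pin 0.97 [317. 318. 365.  76.] at z=.044 [0.502  0.1315]
pin 6968 mid [0.5038 0.137 ] c [0.5007 0.1367] ends [0.3985 0.1254] [0.6091 0.1487] ang 6.332784180937654 len 0.21193779788636594
shaker 0.32 [317. 319. 369.  77.] at z=.044 [0.4987 0.1472]
```

View pics/w4.png

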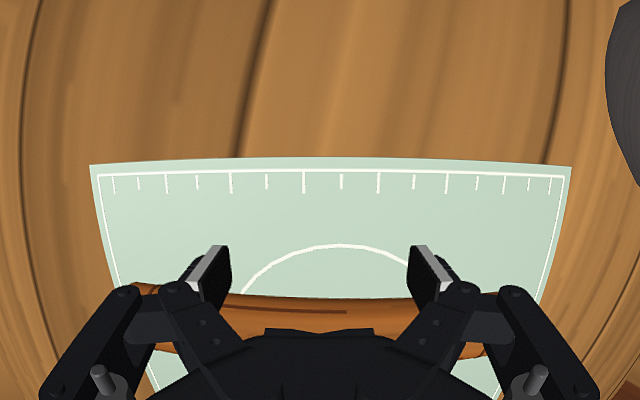

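The fingers are behind the pin, spanning it symmetrically (tips at (205,270) and (430,270)). I'll push slowly.

```bash
python3 -m crank '[{"offset":[-0.005,0,0.002],"twist":[0,0,0]},{"offset":[-0.010,0,0.002],"twist":[0,0,0]},{"offset":[-0.014,0,0.002],"twist":[0,0,0]},{"offset":[-0.017,0,0.002],"twist":[0,0,0]},{"offset":[-0.019,0,0.002],"twist":[0,0,0]},{"offset":[-0.021,0,0.002],"twist":[0,0,0]},{"offset":[-0.023,0,0.002],"twist":[0,0,0]},{"offset":[-0.026,0,0.002],"twist":[0,0,0]},{"offset":[-0.029,0,0.002],"twist":[0,0,0]},{"offset":[-0.032,0,0.002],"twist":[0,0,0]},{"offset":[-0.036,0,0.002],"twist":[0,0,0]},{"offset":[-0.040,0,0.002],"twist":[0,0,0]},{"offset":[-0.044,0,0.002],"twist":[0,0,0]},{"offset":[-0.048,0,0.002],"twist":[0,0,0]},{"offset":[-0.052,0,0.002],"twist":[0,0,0]},{"offset":[-0.056,0,0.002],"twist":[0,0,0]},{"offset":[-0.060,0,0.002],"twist":[0,0,0]},{"offset":[-0.064,0,0.002],"twist":[0,0,0]},{"offset":[-0.067,0,0.002],"twist":[0,0,0]},{"offset":[-0.069,0,0.002],"twist":[0,0,0]}]'
cat > sc.py <<'E'
from h import *
A=np.radians(12.4);X=np.array([np.cos(A),np.sin(A)]);Y=np.array([-X[1],X[0]]);L=np.array([.555,-.0414])
o=get_obs();p=o["tool_pos"][:2]-L;print("t",o["t"],"tcp rel",p@X,p@Y,"z",o["tool_pos"][2],"F",np.round(o["contact_force"],1))
for n in("scene","side"):
    I=get_image(n);np.save("/tmp/%s3.npy"%n,I)
    for q in("pin","shaker"):
        for d in cut_out(q,n)[:4]:
            r=d["rect"]
            if q=="shaker": print(n,q,round(d["confidence"],2),np.round(r));continue
            if r[2]<35: continue
            v,u=np.nonzero(d["region"]);P=np.array([onz(n,x,y,.023)[:2] for x,y in zip(u,v)])-L
            c=P.mean(0);w=np.linalg.svd(P-c)[2][0];w*=np.sign(w[0]);t=(P-c)@w
            e=[c+w*t.min(),c+w*t.max()]
            print(n,q,"conf",round(d["confidence"],2),"px",np.round(r),"ends rel",[np.round((a@X,a@Y),4).tolist() for a in e],"ang-line",np.degrees(np.arctan2(w[1],w[0]))-12.4)
E
python3 sc.py
```

```text
t: 14.68
tool_pos: [0.5071, 0.1042, 0.0173]
tool_rot: [-1.967, -2.45, 0.0]
contact_force: [-0.1, 0.8, -0.4]
opening: 0.0856
grip_force: 0.1
t 14.675 tcp rel -0.015466920416833898 0.15252790126399893 z 0.017276250118588295 F [-0.1  0.8 -0.4]
scene pin conf 0.72 px [342. 196.  77.  38.] ends rel [[-0.1443, 0.1243], [0.1112, 0.1146]] ang-line -2.1858095329825318
scene shaker 0.9 [282. 259.  22.  31.]
scene shaker 0.88 [266. 237.  19.  30.]
scene shaker 0.78 [311. 252.  18.  30.]
side pin conf 0.94 px [331. 215.  68.  20.] ends rel [[-0.1399, 0.1259], [0.1079, 0.1188]] ang-line -1.641326463918892
side shaker 0.53 [363. 174.   7.   9.]
```

```bash
python3 -m crank '[{"offset":[-0.002,0,0],"twist":[0,0,0]},{"offset":[-0.005,0,0],"twist":[0,0,0]},{"offset":[-0.009,0,0],"twist":[0,0,0]},{"offset":[-0.013,0,0],"twist":[0,0,0]},{"offset":[-0.017,0,0],"twist":[0,0,0]},{"offset":[-0.022,0,0],"twist":[0,0,0]},{"offset":[-0.027,0,0],"twist":[0,0,0]},{"offset":[-0.032,0,0],"twist":[0,0,0]},{"offset":[-0.037,0,0],"twist":[0,0,0]},{"offset":[-0.042,0,0],"twist":[0,0,0]},{"offset":[-0.047,0,0],"twist":[0,0,0]},{"offset":[-0.052,0,0],"twist":[0,0,0]},{"offset":[-0.057,0,0],"twist":[0,0,0]},{"offset":[-0.062,0,0],"twist":[0,0,0]},{"offset":[-0.067,0,0],"twist":[0,0,0]},{"offset":[-0.071,0,0],"twist":[0,0,0]},{"offset":[-0.075,0,0],"twist":[0,0,0]},{"offset":[-0.078,0,0],"twist":[0,0,0]},{"offset":[-0.080,0,0],"twist":[0,0,0]}]'
python3 sc.py
```

```text
t: 17.35
tool_pos: [0.5245, 0.0262, 0.0173]
tool_rot: [-1.967, -2.45, -0.0]
contact_force: [-0.0, -0.3, -0.3]
opening: 0.0855
grip_force: 0.1
t 17.35 tcp rel -0.015304627344454995 0.07253552245532967 z 0.017313303272867075 F [-0.  -0.3 -0.3]
scene pin conf 0.97 px [329. 212.  79.  41.] ends rel [[-0.1474, 0.0459], [0.1076, 0.0344]] ang-line -2.574752212251184
scene pin conf 0.62 px [217. 329.  68.  66.] ends rel [[-0.1369, -0.3552], [-0.0018, -0.4724]] ang-line -40.969741197091864
scene shaker 0.93 [282. 260.  15.  29.]
scene shaker 0.9 [310. 250.  15.  32.]
scene shaker 0.72 [264. 237.  15.  28.]
side shaker 0.79 [363. 169.  11.  18.]
side shaker 0.47 [345. 166.   7.   8.]
```

```bash
python3 -m crank '[{"offset":[-0.002,0,0],"twist":[0,0,0]},{"offset":[-0.005,0,0],"twist":[0,0,0]},{"offset":[-0.009,0,0],"twist":[0,0,0]},{"offset":[-0.013,0,0],"twist":[0,0,0]},{"offset":[-0.017,0,0],"twist":[0,0,0]},{"offset":[-0.021,0,0],"twist":[0,0,0]},{"offset":[-0.025,0,0],"twist":[0,0,0]},{"offset":[-0.028,0,0],"twist":[0,0,0]},{"offset":[-0.031,0,0],"twist":[0,0,0]},{"offset":[-0.034,0,0],"twist":[0,0,0]},{"offset":[-0.036,0,0],"twist":[0,0,0]},{"offset":[-0.038,0,0],"twist":[0,0,0]},{"offset":[-0.0395,0,0],"twist":[0,0,0]},{"offset":[-0.0405,0,0],"twist":[0,0,0]},{"offset":[-0.041,0,0],"twist":[0,0,0]},{"offset":[-0.041,0,0],"twist":[0,0,0]}]'
python3 -m crank '[{"offset":[0.005,0,0],"twist":[0,0,0]},{"offset":[0.015,0,-0.01],"twist":[0,0,0]},{"offset":[0.025,0,-0.05],"twist":[0,0,0]},{"offset":[0.025,0,-0.10],"twist":[0,0,0]},{"offset":[0.025,0,-0.15],"twist":[0,0,0]},{"offset":[0.025,0,-0.19],"twist":[0,0,0]},{"offset":[0.025,0,-0.21],"twist":[0,0,0]},{"offset":[0.025,0,-0.21],"twist":[0,0,0]},{"offset":[0.025,0,-0.21],"twist":[0,0,0]}]'
python3 look.py w5.png 190 190 450 260; python3 sc.py
```

```text
t: 19.65
tool_pos: [0.5333, -0.0137, 0.0173]
tool_rot: [-1.967, -2.45, 0.0]
contact_force: [1.0, 0.2, -0.2]
opening: 0.085
grip_force: 0.0
t: 20.78
tool_pos: [0.5268, 0.011, 0.225]
tool_rot: [-1.965, -2.448, 0.003]
contact_force: [-0.2, -0.2, -0.0]
opening: 0.0853
grip_force: 0.0
t 20.775 tcp [0.5268 0.011  0.225 ] toolx ang 102.49574426755693 toolz [-0.004  0.    -1.   ] open 0.08529171694637051 F [-0.2 -0.2 -0. ]
line 143 mid [ 0.6829 -0.0131] c [ 0.683  -0.0131] ends [ 0.6645 -0.0171] [ 0.7012 -0.0092] ang 12.192300973705727 len 0.0375272031481267
pin 0.58 [316. 220. 206.  38.] at z=.044 [ 0.5358 -0.0432]
pin 7014 mid [ 0.5347 -0.0444] c [ 0.5346 -0.0444] ends [ 0.4155 -0.0669] [ 0.6539 -0.0219] ang 10.696914111565082 len 0.24260559561147468
shaker 0.98 [247. 314.  42.  56.] at z=.044 [ 0.4746 -0.1844]
shaker 0.75 [306. 327.  31.  14.] at z=.044 [ 0.5534 -0.1845]
shaker 0.67 [344. 304.  36.  48.] at z=.044 [ 0.5937 -0.1384]
shaker 0.25 [316. 219. 206.  40.] at z=.044 [ 0.5345 -0.0348]
t 20.925 tcp rel -0.016279905540050724 0.057012975366392854 z 0.22495137482438757 F [-0.3 -0.1  0.2]
scene pin conf 0.67 px [217. 332.  64.  66.] ends rel [[-0.1416, -0.3571], [0.0039, -0.4713]] ang-line -38.137652341571275
scene pin conf 0.66 px [321. 221.  79.  42.] ends rel [[-0.1501, 0.0051], [0.1044, -0.0064]] ang-line -2.5826593503115927
scene shaker 0.91 [313. 252.  18.  31.]
scene shaker 0.68 [282. 260.  13.  28.]
scene shaker 0.64 [265. 236.  19.  29.]
side pin conf 0.62 px [335. 192.  64.  18.] ends rel [[-0.1442, 0.0045], [0.0982, -0.0023]] ang-line -1.6108926230597334
side shaker 0.69 [363. 166.  12.  20.]
side shaker 0.59 [344. 159.  11.  20.]
side shaker 0.46 [330. 169.  14.  21.]
```

View pics/w5.png

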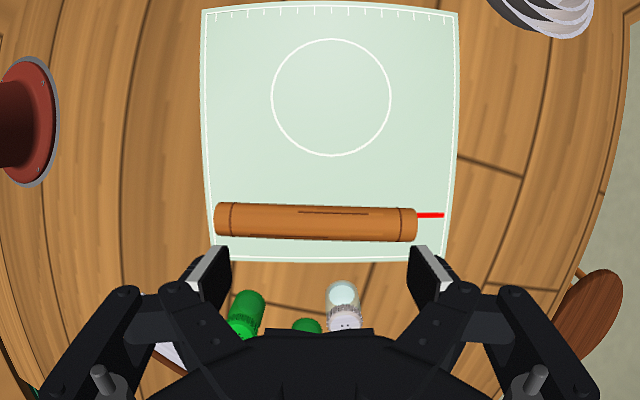

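The pin lies over the line, from (215,220) to (417,225). Its centre is within about 2 mm of the line, its heading is within about 2°, and it is fully on the mat. The shaker stands upright off the mat at (343,305), and the green look-alikes haven't moved. The gripper is clear of everything, so I'll hand in.

```bash
python3 -c "
from station import *
print(finish_job())"
```

```text
the job is handed in; nothing more can be done
None
```

The job is handed in, with no verdict reported: the shaker stands upright on the bare counter off the mat, and the pin rests along the red line with its whole length on the mat, centred within about 2 mm and about 2° off straight, which I left because rolling keeps its heading.

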